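# Roll the tip carton to the end stop and take it off into the tray

### The job

Roll the white carton along the roller track, without lifting it off the rollers, until it rests against the end stop. Then lift it off and set it down flat in the middle of the shallow dark steel tray, with its long sides parallel to the tray's, and let go. Leave the flatter green carton on the bench where it is.

Things in the scene. Friction and masses are not known exactly. Their poses are not given: they have to be found in the camera images.
- carton_mid (a point): centre (half-way up) of the white tip carton, a closed rigid box 65 (its x) x 100 (its y) x 45 mm high, about 0.3 kg; grasp it across its 65 mm. It starts on the rollers in the loading half of the track, its y along the track within 6 degrees. z is up. It rolls under less than 1 N and halts within 2 cm after a slow push.
- stop_face (a point): fixed roller track: middle of the end stop's face at roller-top height, 48 mm over the bench. +y runs from the stop back to the loading end, 350 mm off (nothing there above the rollers), x across, z up. Free rollers, 18 mm thick, lie between side plates 132 mm apart, whose tops are 5 mm above the rollers. The stop spans the width, 25 mm above the rollers. Carton at the stop: centre at y = 50, z = 22.5 mm.
- tray_in (a point): centre of the inner floor of the shallow open tray of dark steel, fixed to the bench beyond the stop end of the track: 134 (x) x 160 (y, long) x 10 mm high outside, walls 3 mm, inner floor about 3 mm over the bench. z is up.
- filter_carton: bystander: flatter grey-green carton 60 x 85 x 30 mm high on the bench, origin at the centre of its underside; to be left alone.
There are look-alikes about, which are no part of the job. What is shaped like the part that bears carton_mid but pink is not meant. Of the things that look like the part that bears tray_in, take the one that is nearest to the robot's base at the start.

How it is judged:
By the outcome, as a careful person would: the job done as asked, in the order asked, and still so for the second after the job is handed in, with the robot touching nothing.
It also fails if it takes over 58 s, if anything falls off the work surface, if the arm or the gripper's body presses on something with over 40 N, if the wrist force passes 120 N, or if a joint passes its speed limit or range.

### The arm

A 6-joint arm with a two-finger parallel gripper is mounted at the origin on a cart in front of the work surface, level with it; the furniture and walls round the work are solid. World frame = base frame: x ahead of the robot, y to its left, z up, the work surface at z = 0. Lengths are in mm, angles in rad, forces in N, time in s.
With the tool pointing down it reaches from about 150 to 775 mm from the base axis. Payload 6.1 kg.
Tool frame: the origin (TCP) lies on the centre line of the jaws, within the pads' length; the fingertips stand 8 mm ahead of it and the grasp point (between the pads) lies 11 mm behind it (manip.tips_ahead is the distance from the TCP to the fingertips, in mm); x points along the fingers, z is the direction in which the jaws open and shut, and the axes are right-handed (so a half turn about x gives the same grasp; the last joint's range is limited). The gripper opens to 85 mm and grips with 20 to 120 N. Pads are 22 mm wide; open, the fingers measure 114 mm over their backs; the gripper's body (76 mm by 85 mm) begins 54 mm behind the grasp point. The pads swing forward as they close: fully open they stand 13 mm farther back than shut.
Start: joints at [1.125, 0.126, -0.04, 1.405, 0, 1.571], TCP at [226.361, 473.676, 239.295] pointing down, gripper open.
Joint ranges: [-2.72, 2.72], [-0.95, 1.95], [-1.27, 1.35], [-1.78, 2.02], [-1.46, 1.47], [-3.14, 3.14]. Speed limits (rad/s): [2.39, 2.39, 3.01, 3.14, 3.14, 3.14].

### API

Orientations are given as a 3x3 rotation matrix whose columns are the frame's x, y, z axes.
In Python, from rig import manip gives the robot as it stands. The module is installed in compiled form; this text tells all that it offers.
- The arm moves only by the shell command python3 -m pendant 'ROWS' [OPENING] [FORCE]. ROWS is JSON, a list of rows, each a list of 6 numbers: the shift along the tool's x, y, z in cm, then the turn, a rotation vector about the tool's x, y, z in degrees. A call has 1 to 8 rows; each row shifts and turns the commanded pose from where the row before left it, along the tool's axes as they then stand; what a row does not reach is not made up. A row lasts 1/8 s, in which the tool goes at most 62.5 mm and 10.7 degrees, less where a joint would pass 70% of its speed; a pose out of reach is approached as far as the arm can. A call is refused whole if a number of a shift passes 6.25 or a number of a turn 10.7, either way. A call with a gripper value outside its range is refused whole. OPENING is the opening, from 0 (shut) to 1 (fully open), set as the call begins (- or left out, the last holds). The fingers move at their own pace and stop on an object; FORCE is the grip in N (left out, the last holds). Time passes only in rows, so rows that do not move let the fingers close. It gives the time, the measured TCP pose, the force and the opening at its end, in the units of the state.
- manip.read_state(): the state, without advancing time (a new reading comes with each control period).
- manip.capture(name): name is "side" or "top" or "wrist"; returns a dict with "pixels" (384x512x3 uint8, red, green, blue), "K" (3x3 intrinsics, pixels), "rvec" (rotation vector, rad) and "tvec" (3), from world to camera coordinates, as OpenCV has them; the wrist camera has in their place "hand_eye" (4x4, takes a point from camera to tool coordinates, whose origin is the TCP and whose axes are the tool frame's). Camera axes: x right, y down, z forward; pixel columns grow to the right and rows downward; lengths in mm; the calibration is good to about 2 mm. A picture is of the moment at which its call begins: read the wrist's pose just before it. There is no depth.
- manip.close_job(): hands the job in, once; it reports no verdict.
The state is a dict: "time": time; "joint_positions": joint angles; "qvel": joint speeds; "tau": joint torques, N m; "tcp_pos": TCP position; "tcp_rot": TCP orientation; "force": force on the tool from outside, world axes, zero at the start; "ft_torque": the same for the moment, N m; "opening": opening from 0.0 (shut) to 1.0 (fully open).
Only numpy, scipy, OpenCV 4.12 (cv2) and the standard library are available. Lean on these libraries where they do the work, as an engineer would, in place of code of your own. Each camera call takes 0.05 s, during which the arm holds its last target.

## Working session

There is one attempt and no reset: what is moved stays moved. The work goes in short steps, Python scripts to look and compute and a shell command to move; the robot and the scene stay as the last step left them, time stands still between calls to the robot, and variables do not carry over. Pictures are saved under pics/ and viewed, and the job is handed in when it is done.

```bash
mkdir -p pics
cat > h.py <<'E'
import numpy as np, cv2, pickle
from rig import manip
def cap(n,f):
    s=manip.read_state(); c=manip.capture(n); cv2.imwrite('pics/'+f+'.png',c['pixels'][:,:,::-1]); c['state']=s
    pickle.dump(c,open('pics/'+f+'.pkl','wb')); return c
def pose(c):
    K=np.array(c['K'],float)
    if 'hand_eye' in c and c['hand_eye'] is not None:
        H=np.array(c['hand_eye']);R=np.array(c['state']['tcp_rot']);t=np.array(c['state']['tcp_pos'])
        return K,R@H[:3,:3],R@H[:3,3]+t
    R=cv2.Rodrigues(np.array(c['rvec'],float))[0]; t=np.array(c['tvec'],float).ravel()
    return K,R.T,-R.T@t
def ray(c,uv,z):
    K,R,o=pose(c); d=R@np.linalg.inv(K)@np.array([uv[0],uv[1],1.]); return o+d*(z-o[2])/d[2]
def proj(c,p):
    K,R,o=pose(c); q=K@(R.T@(np.array(p,float)-o)); return q[:2]/q[2]
def load(f): return pickle.load(open('pics/'+f+'.pkl','rb'))
E
python3 - <<'E'
from h import *
s=manip.read_state();print(s)
for n in('side','top','wrist'):
    c=cap(n,n+'0');print(n,[np.round(x,1) for x in pose(c)])
E
```

```text
{'time': 0.0, 'joint_positions': array([ 1.12501951e+00,  1.26359925e-01, -4.06097928e-02,  1.40542074e+00,
        4.76311349e-05,  1.57079013e+00]), 'qvel': array([ 0.00076879, -0.00010893,  0.00036233, -0.00155338, -0.00103447,
       -0.00159773]), 'tau': array([ 1.40734272e-03, -4.35915542e+01,  3.52926064e+01,  1.72762672e-02,
        1.59706115e-04,  1.45099932e-05]), 'tcp_pos': array([226.17053126, 473.33345729, 238.53818976]), 'tcp_rot': array([[-7.30300912e-04, -9.02278647e-01,  4.31152769e-01],
       [-1.41781102e-03,  4.31153385e-01,  9.02277534e-01],
       [-9.99998728e-01,  4.76409569e-05, -1.59413232e-03]]), 'force': array([ 0.22157837, -0.05579166, -0.31369519]), 'ft_torque': array([0.01858296, 0.00959309, 0.00468257]), 'opening': 0.9985106613860062}
side [array([[404.2,   0. , 258.5],
       [  0. , 404.2, 188. ],
       [  0. ,   0. ,   1. ]]), array([[ 1. ,  0. , -0. ],
       [ 0. , -0.6,  0.8],
       [-0. , -0.8, -0.6]]), array([  735.2, -1792.8,  1326. ])]
top [array([[438.7,   0. , 257.7],
       [  0. , 438.7, 193. ],
       [  0. ,   0. ,   1. ]]), array([[-0. , -0.9,  0.3],
       [-1. ,  0. , -0. ],
       [-0. , -0.3, -1. ]]), array([  25.1,  -32.3, 1946.6])]
wrist [array([[316. ,   0. , 255.3],
       [  0. , 316. , 192.7],
       [  0. ,   0. ,   1. ]]), array([[ 0.4,  0.9,  0.3],
       [ 0.9, -0.4, -0.1],
       [-0. ,  0.3, -1. ]]), array([156.1, 506.7, 373.6])]
```

View pics/side0.png

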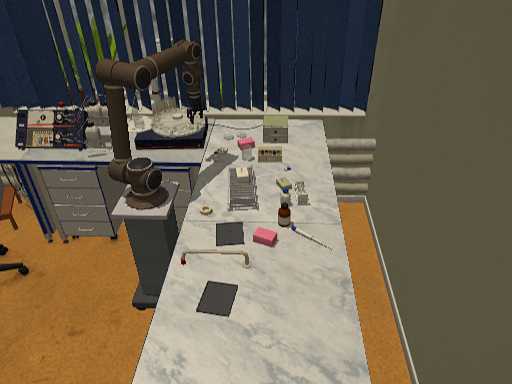

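View pics/top0.png

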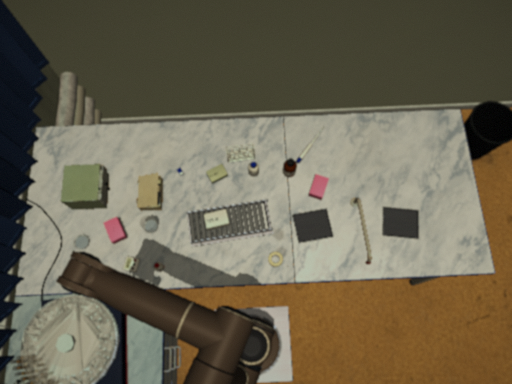

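View pics/wrist0.png

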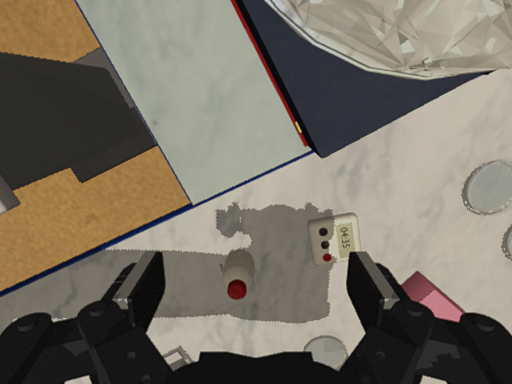

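Run:
```python
from h import *
c=load('top0'); im=c['pixels'][150:270,170:340,::-1]; cv2.imwrite('pics/t0z.png',cv2.resize(im,None,fx=4.6,fy=4.6,interpolation=cv2.INTER_CUBIC))
d=load('side0'); im=d['pixels'][140:260,170:330,::-1]; cv2.imwrite('pics/s0z.png',cv2.resize(im,None,fx=4.9,fy=4.9,interpolation=cv2.INTER_CUBIC))
for uv,z in [((215,218),93),((192,224),50),((270,218),50),((312,225),5),((217,173),30)]: print(uv,ray(c,uv,z).round())
```

```text
(215, 218) [527. 137.  93.]
(192, 224) [516. 243.  50.]
(270, 218) [ 527. -105.   50.]
(312, 225) [ 497. -296.    5.]
(217, 173) [761. 129.  30.]
```

View pics/t0z.png

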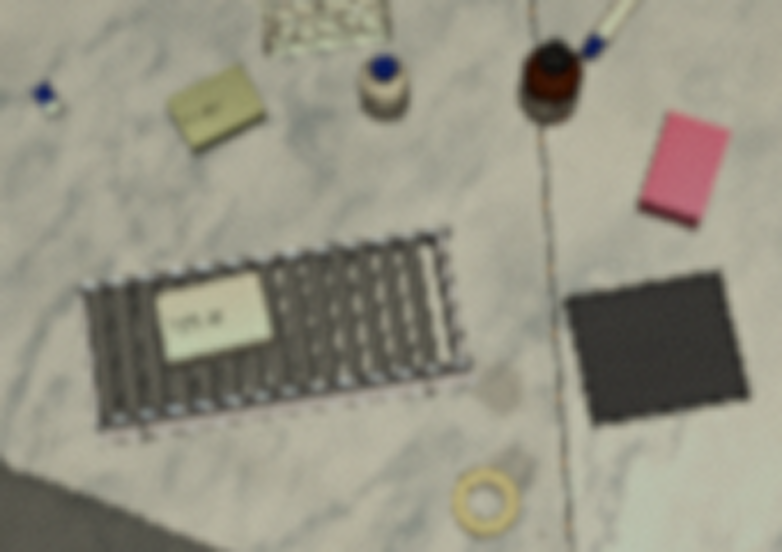

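View pics/s0z.png

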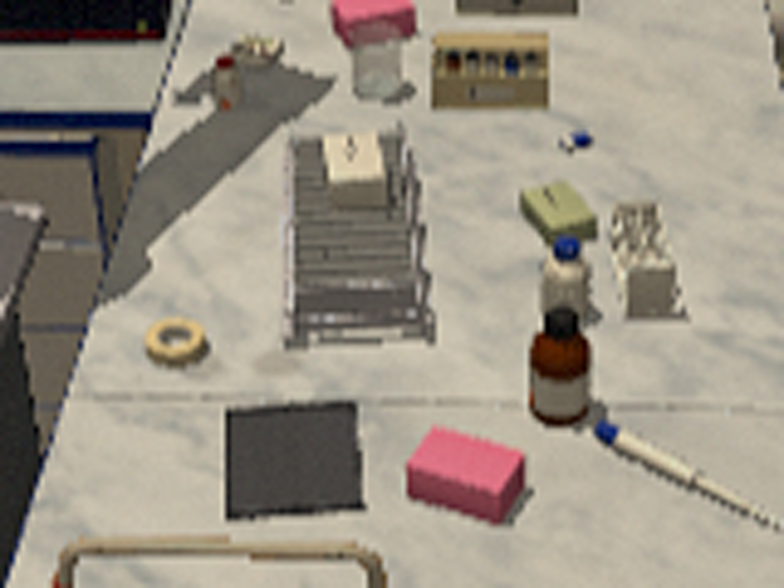

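```bash
cat >> h.py <<'E'
def go(target, z=None):
    s=manip.read_state();R=np.array(s['tcp_rot']);p=np.array(s['tcp_pos'])
    print('tool shift cm',(R.T@(np.array(target)-p)/10).round(2),'pos',p.round(1),'zang',np.degrees(np.arctan2(R[1,2],R[0,2])).round(2),'t',round(s['time'],2),'F',s['force'].round(1),'op',round(s['opening'],3))
E
python3 - <<'E'
from h import *
print(manip.tips_ahead)
c=load('top0')
for z,uv in [(53,(85,290)),(50,(100,425)),(50,(470,368)),(53,(447,232)),(10,(567,298)),(10,(720,271)),(10,(749,398)),(10,(595,425)),(93,(155,292)),(93,(260,272)),(93,(273,347)),(93,(168,363)),(30,(168,105)),(30,(240,68)),(0,(265,118)),(0,(195,152))]:
    print(uv,ray(c,(uv[0]/4.6+170-.4,uv[1]/4.6+150-.4),z).round())
go((535,200,270))
E
```

```text
8.0
(85, 290) [569. 260.  53.]
(100, 425) [435. 246.  50.]
(470, 368) [ 474. -110.   50.]
(447, 232) [611. -95.  53.]
(567, 298) [ 550. -212.   10.]
(720, 271) [ 571. -366.   10.]
(749, 398) [ 440. -382.   10.]
(595, 425) [ 421. -230.   10.]
(155, 292) [552. 187.  93.]
(260, 272) [567.  87.  93.]
(273, 347) [493.  76.  93.]
(168, 363) [482. 176.  93.]
(168, 105) [766. 180.  30.]
(240, 68) [803. 106.  30.]
(265, 118) [759.  84.   0.]
(195, 152) [725. 156.   0.]
tool shift cm [ -3.11 -39.65 -11.36] pos [226.2 473.4 238.7] zang 64.46 t 0.15 F [-0.6  0.4  0.6] op 1.002
```

```bash
python3 -m pendant '[[-0.4,-5,-1.4,0,0,0],[-0.4,-5,-1.4,0,0,0],[-0.4,-5,-1.4,0,0,0],[-0.4,-5,-1.4,0,0,0],[-0.4,-5,-1.4,0,0,0],[-0.4,-5,-1.4,0,0,0],[-0.4,-5,-1.4,0,0,0],[-0.4,-4.6,-1.5,0,0,0]]'
python3 -m pendant '[[0,0,0,10.7,0,0],[0,0,0,10.7,0,0],[0,0,0,10.7,0,0],[0,0,0,10.7,0,0],[0,0,0,10.7,0,0],[0,0,0,4.5,0,0],[0,0,0,0,0,0]]'
python3 - <<'E'
from h import *
c=cap('wrist','w1'); go((535,200,270))
cv2.imwrite('pics/w1z.png',cv2.resize(c['pixels'][:,:,::-1],(800,600)))
E
```

```text
time: 1.15
tcp_pos: [536.1, 199.6, 271.1]
tcp_rot: [[-0.0, -0.902, 0.432], [-0.0, 0.432, 0.902], [-1.0, 0.0, -0.0]]
force: [1.0, 0.6, 0.5]
opening: 0.999
time: 2.02
tcp_pos: [534.8, 200.9, 270.9]
tcp_rot: [[-0.001, -0.113, 0.994], [-0.0, 0.994, 0.113], [-1.0, -0.0, -0.001]]
force: [-0.1, 0.5, 0.2]
opening: 0.998
tool shift cm [ 0.11 -0.1   0.  ] pos [534.9 201.  271.1] zang 6.55 t 2.08 F [-0.3  0.6  0.2] op 1.002
```

View pics/w1z.png

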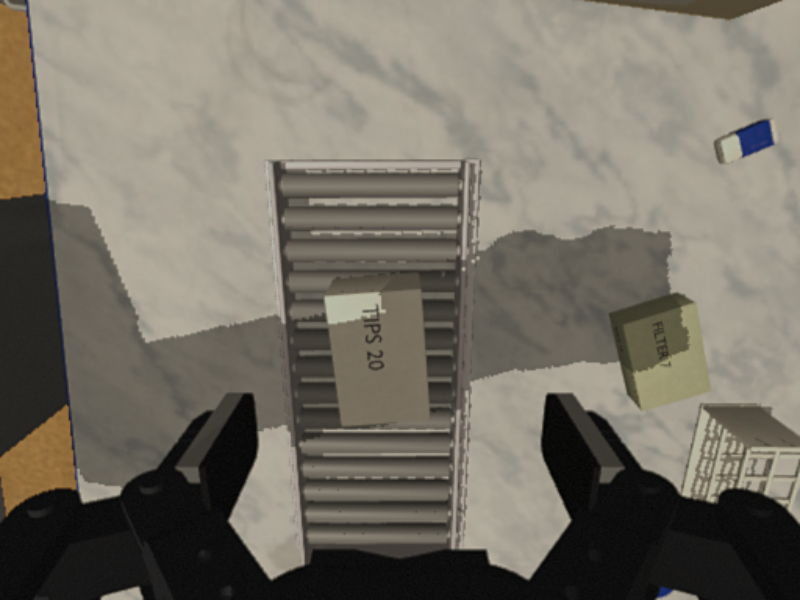

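Run:
```python
from h import *
c=load('w1'); s=.64
P=[ray(c,(u*s,v*s),93)[:2] for u,v in [(327,295),(421,287),(430,418),(341,427)]]
P=np.array(P);print(P.round(1),P.mean(0).round(1),np.linalg.norm(np.diff(P,axis=0),axis=1).round(1))
for e in (P[0]-P[3],P[1]-P[2]): print('yaw',np.degrees(np.arctan2(-e[0],e[1])).round(1))
Q=np.array([ray(c,(u*s,v*s),53)[:2] for u,v in [(267,162),(301,540),(479,162),(460,540)]]);print(Q.round(1))
for e in (Q[0]-Q[1],Q[2]-Q[3]): print('trk yaw',np.degrees(np.arctan2(-e[0],e[1])).round(1))
F=np.array([ray(c,(u*s,v*s),30)[:2] for u,v in [(611,312),(684,293),(710,390),(642,409)]]);print('filter',F.round(1),F.mean(0))
im=c['pixels'][100:290,160:320,::-1];cv2.imwrite('pics/w1c.png',cv2.resize(im,None,fx=3.1,fy=3.1))
```

```text
[[490.1 176.7]
 [551.3 189.2]
 [570.1  92.3]
 [506.9  77.6]] [529.6 133.9] [62.5 98.7 64.9]
yaw 9.6
yaw 11.0
[[437.8 254.8]
 [477.7 -67.1]
 [582.9 271.2]
 [618.4 -51.2]]
trk yaw 7.1
trk yaw 6.3
filter [[711.  167.5]
 [764.8 189.7]
 [811.6 108.3]
 [759.   84. ]] [761.58176207 137.40343441]
```

View pics/w1c.png

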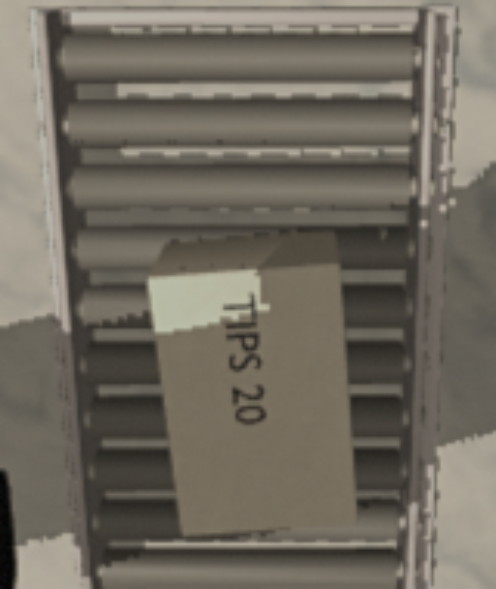

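```bash
python3 -m pendant '[[3,0.7,-0.7,0,0,0],[3,0.7,-0.6,0,0,0],[3,0,0,0,0,0],[3,0,0,0,0,0],[3,0,0,0,0,0],[3,0,0,0,0,0],[1.4,0,0,0,0,0],[0,0,0,0,0,0]]' 0.45
python3 - <<'E'
from h import *
c=cap('wrist','w2'); go((520.4,213.3,71)); print(proj(c,(520,213,70)))
E
```

```text
time: 3.08
tcp_pos: [519.9, 213.2, 76.6]
tcp_rot: [[-0.002, -0.113, 0.994], [-0.001, 0.994, 0.113], [-1.0, -0.0, -0.002]]
force: [-0.2, 0.3, -0.1]
opening: 0.452
tool shift cm [ 0.67 -0.02 -0.02] pos [520.6 213.5  77.7] zang 6.48 t 3.12 F [-0.2 -0.1  0.3] op 0.449
[254.03338144 253.83634302]
```

View pics/w2.png

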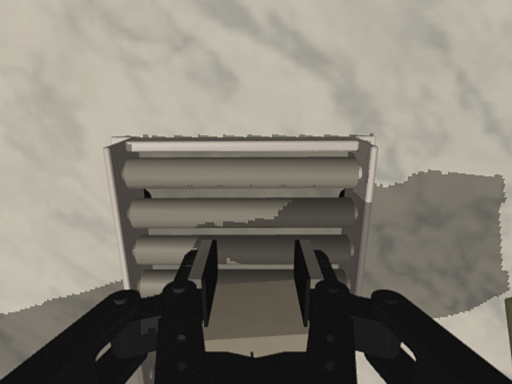

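```bash
python3 -m pendant '[[0.6,0,0,0,0,0],[0,-0.8,0,0,0,0],[0,-1.0,0,0,0,0],[0,-1.0,0,0,0,0],[0,-1.0,0,0,0,0],[0,-1.0,0,0,0,0],[0,-1.0,0,0,0,0],[0,-1.0,0,0,0,0]]'
python3 - <<'E'
from h import *
c=cap('top','t3'); go((537.8,25,70)) 
im=c['pixels'][190:250,180:340,::-1]; cv2.imwrite('pics/t3z.png',cv2.resize(im,None,fx=4.9,fy=4.9,interpolation=cv2.INTER_CUBIC))
E
```

```text
time: 4.12
tcp_pos: [528.2, 145.2, 71.3]
tcp_rot: [[0.0, -0.112, 0.994], [0.0, 0.994, 0.112], [-1.0, 0.0, 0.0]]
force: [0.7, -0.2, -0.7]
opening: 0.451
tool shift cm [  0.14 -11.95  -0.38] pos [528.2 144.2  71.3] zang 6.4 t 4.17 F [ 0.1 -0.6  0.1] op 0.45
```

View pics/t3z.png

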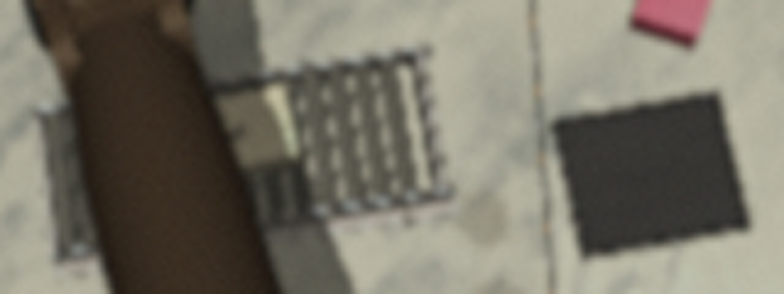

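Run:
```python
from h import *
c=load('t3')
for uv in [(281,82),(300,163)]: print(ray(c,(uv[0]/4.9+180-.4,uv[1]/4.9+190-.4),93).round(1))
```

```text
[575.8  39.1  93. ]
[500.1  24.6  93. ]
```

```bash
python3 -m pendant '[[0,-1.0,0,0,0,0],[0,-1.0,0,0,0,0],[0,-1.0,0,0,0,0],[0,-1.0,0,0,0,0],[0,-1.0,0,0,0,0],[0,-1.0,0,0,0,0],[0,-1.0,0,0,0,0],[0,-1.0,0,0,0,0]]'
python3 - <<'E'
from h import *
c=cap('top','t4'); go((537.8,25,70)) 
im=c['pixels'][190:250,180:340,::-1]; cv2.imwrite('pics/t4z.png',cv2.resize(im,None,fx=4.9,fy=4.9,interpolation=cv2.INTER_CUBIC))
E
```

```text
time: 5.18
tcp_pos: [537.1, 65.7, 71.3]
tcp_rot: [[-0.0, -0.112, 0.994], [-0.0, 0.994, 0.112], [-1.0, -0.0, -0.0]]
force: [0.2, -0.3, 0.4]
opening: 0.449
tool shift cm [ 0.13 -3.95 -0.39] pos [537.2  64.7  71.3] zang 6.41 t 5.22 F [0.3 0.2 0.9] op 0.45
```

View pics/t4z.png

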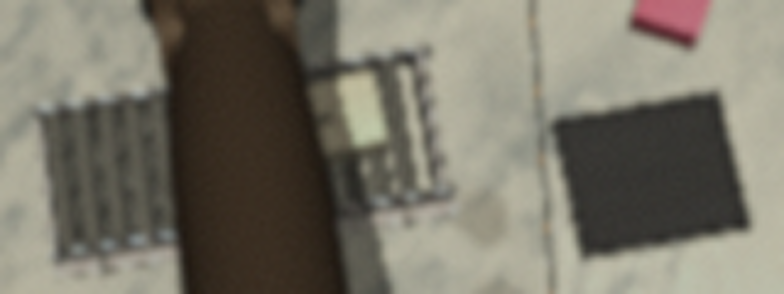

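Run:
```python
from h import *
c=load('t4')
f=lambda u,v,z: ray(c,(u/4.9+180-.4,v/4.9+190-.4),z).round(1)
print(f(376,70,93),f(388,145,93)); print('plates',f(400,55,53),f(410,203,53),f(430,50,53),f(450,195,53))
```

```text
[583.  -46.7  93. ] [512.9 -54.2  93. ]
plates [608.4 -69.8  53. ] [468.5 -71.9  53. ] [611.9 -97.6  53. ] [ 474.2 -108.4   53. ]
```

```bash
python3 -m pendant '[[0,-0.6,0,0,0,0],[0,-0.6,0,0,0,0],[0,-0.6,0,0,0,0],[0,-0.5,0,0,0,0],[0,-0.4,0,0,0,0],[0,-0.3,0,0,0,0]]'
python3 -m pendant '[[0,-0.3,0,0,0,0],[0,-0.2,0,0,0,0]]'
python3 -m pendant '[[0,-0.2,0,0,0,0],[0,-0.2,0,0,0,0]]'
```

```text
time: 5.98
tcp_pos: [540.5, 36.3, 71.3]
tcp_rot: [[0.0, -0.112, 0.994], [0.0, 0.994, 0.112], [-1.0, 0.0, 0.0]]
force: [1.0, 0.8, 0.3]
opening: 0.452
time: 6.22
tcp_pos: [541.1, 31.5, 71.3]
tcp_rot: [[0.0, -0.113, 0.994], [0.0, 0.994, 0.113], [-1.0, 0.0, 0.0]]
force: [1.5, 3.4, 0.3]
opening: 0.45
time: 6.48
tcp_pos: [543.1, 29.8, 72.0]
tcp_rot: [[0.003, -0.114, 0.993], [0.005, 0.993, 0.114], [-1.0, 0.005, 0.004]]
force: [4.6, 11.3, 1.0]
opening: 0.457
```

```bash
python3 -m pendant '[[0,0.5,0,0,0,0],[0,2,0,0,0,0],[-2,3,0,0,0,0],[-6,2,0,0,0,0],[-6,0,0,0,0,0],[-6,0,0,0,0,0],[0,0,0,0,0,0]]' 1
python3 - <<'E'
from h import *
c=cap('wrist','w5'); go((543,-15,67));t=cap('top','t5')
cv2.imwrite('pics/w5z.png',cv2.resize(c['pixels'][:,:,::-1],(800,600)))
im=t['pixels'][190:250,180:340,::-1]; cv2.imwrite('pics/t5z.png',cv2.resize(im,None,fx=4.9,fy=4.9,interpolation=cv2.INTER_CUBIC))
E
```

```text
time: 7.35
tcp_pos: [534.5, 103.3, 275.9]
tcp_rot: [[0.008, -0.113, 0.994], [0.001, 0.994, 0.113], [-1.0, 0.0, 0.009]]
force: [0.5, -0.3, 0.2]
opening: 1.001
tool shift cm [ 20.59 -11.83  -0.5 ] pos [533.7 103.  273. ] zang 6.5 t 7.4 F [-0.2 -0.4  0.4] op 1.003
```

View pics/w5z.png

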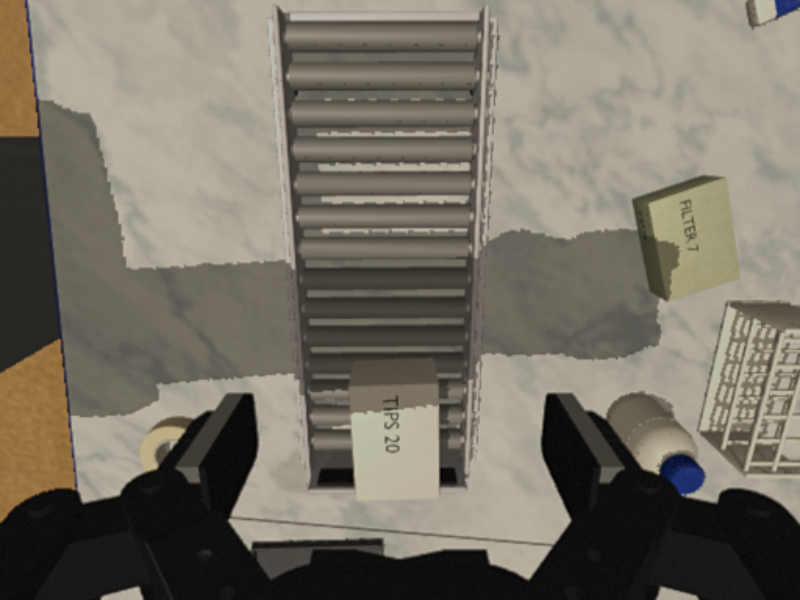

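View pics/t5z.png

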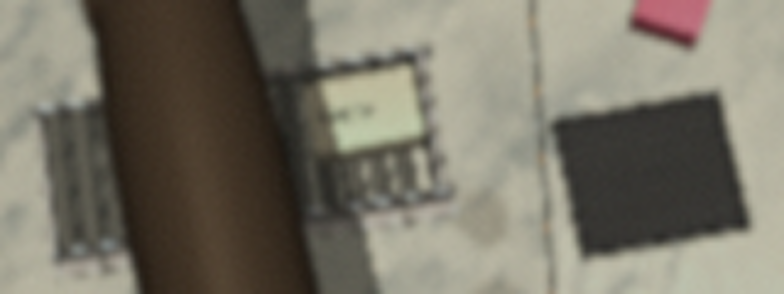

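Run:
```python
from h import *
c=load('w5'); s=.64
P=np.array([ray(c,(u*s,v*s),93)[:2] for u,v in [(349,385),(438,380),(440,497),(356,500)]])
print(P.round(1),P.mean(0).round(1),np.linalg.norm(np.diff(P,axis=0),axis=1).round(1))
Q=np.array([ray(c,(u*s,v*s),53)[:2] for u,v in [(274,15),(308,488),(495,15),(467,488)]]);print(Q.round(1))
for e in (P[0]-P[3],P[1]-P[2],Q[0]-Q[1],Q[2]-Q[3]): print('yaw',np.degrees(np.arctan2(-e[0],e[1])).round(1))
t=load('t5')
f=lambda u,v,z: ray(t,(u/4.9+180-.4,v/4.9+190-.4),z).round(1)
print(f(414,68,93),f(426,140,93),f(317,85,93),f(333,155,93)); 
im=c['pixels'][210:330,180:320,::-1];cv2.imwrite('pics/w5c.png',cv2.resize(im,None,fx=5,fy=5,interpolation=cv2.INTER_CUBIC))
```

```text
[[511.   12.3]
 [573.8  23. ]
 [589.  -76.6]
 [524.4 -86.2]] [549.6 -31.9] [ 63.7 100.8  65.3]
[[ 440.2  248.7]
 [ 481.9 -111.6]
 [ 581.1  264.8]
 [ 619.1  -97.2]]
yaw 7.8
yaw 8.7
yaw 6.6
yaw 6.0
[583.2 -81.   93. ] [515.8 -88.2  93. ] [571.4   6.9  93. ] [506.   -4.9  93. ]
```

View pics/w5c.png

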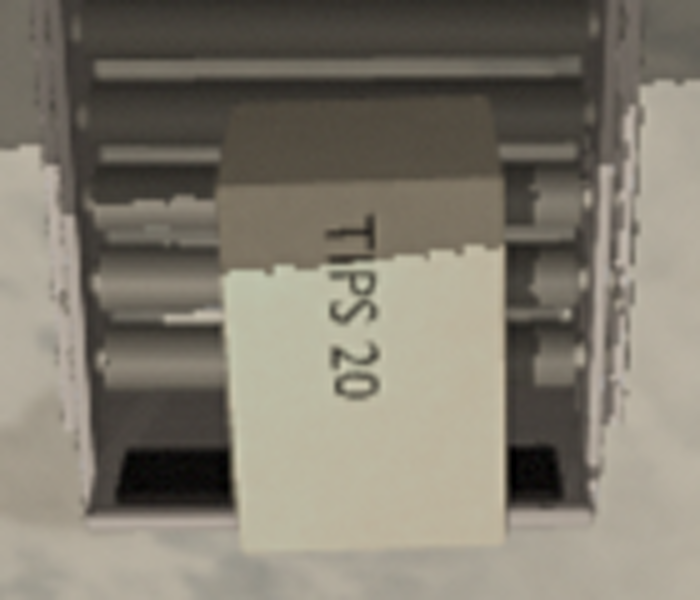

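Run:
```python
from h import *
c=load('w5'); 
g=lambda u,v,z: ray(c,(u/5+180-.4,v/5+210-.4),z)
a=np.radians(6.4); ey=np.array([-np.sin(a),np.cos(a),0]); ex=np.array([np.cos(a),np.sin(a),0])
for n,u,v,z in [('cL',242,550,93),('cR',503,543,93),('rL',218,185,93),('rR',503,177,93),('stopL',90,512,73),('stopR',592,510,73),('stop1',160,507,73),('stop2',535,503,73),('back1',160,525,73),('back2',535,523,73),('bottom',160,450,48),('b2',535,447,48)]:
    p=g(u,v,z);print(n,p.round(1),'along',(p@ey).round(1),'across',(p@ex).round(1))
```

```text
cL [524.6 -85.6  93. ] along -143.6 across 511.7
cR [587.4 -77.   93. ] along -142.0 across 575.1
rL [510.8  12.   93. ] along -45.0 across 509.0
rR [574.   20.8  93. ] along -43.3 across 572.7
stopL [484.9 -94.8  73. ] along -148.2 across 471.3
stopR [612.6 -80.7  73. ] along -148.4 across 599.8
stop1 [502.6 -91.4  73. ] along -146.8 across 489.3
stop2 [597.7 -80.1  73. ] along -146.2 across 585.1
back1 [503.  -96.9  73. ] along -152.3 across 489.0
back2 [598.6 -86.2  73. ] along -152.3 across 585.3
bottom [499.6 -93.1  48. ] along -148.2 across 486.1
b2 [600.5 -81.4  48. ] along -147.8 across 587.7
```

```bash
python3 -m pendant '[[5,0,0,0,0,0],[5,0,0,0,0,0],[5,0,0,0,0,0],[3.5,0,0,0,0,0],[1.7,0,0,0,0,0],[0,-2.5,0,0,0,0],[0,-2.5,0,0,0,0],[0,0,0,0,0,0]]' 0.45
python3 - <<'E'
from h import *
go((541.5,31,71.3))
E
```

```text
time: 8.45
tcp_pos: [538.7, 51.3, 68.5]
tcp_rot: [[-0.0, -0.11, 0.994], [-0.0, 0.994, 0.11], [-1.0, -0.0, -0.0]]
force: [-0.4, 0.1, -0.3]
opening: 0.448
tool shift cm [-0.28 -2.05  0.06] pos [538.7  51.3  68.5] zang 6.34 t 8.45 F [-0.4  0.1 -0.3] op 0.448
```

```bash
python3 -m pendant '[[0,-0.6,0,0,0,0],[0,-0.5,0,0,0,0],[0,-0.4,0,0,0,0],[0,-0.3,0,0,0,0]]'
python3 -m pendant '[[0,-0.2,0,0,0,0],[0,-0.1,0,0,0,0]]'
python3 -m pendant '[[0,-0.2,0,0,0,0],[0,-0.1,0,0,0,0]]'
python3 -m pendant '[[0,-0.2,0,0,0,0],[0,0,0,0,0,0]]'
```

```text
time: 8.95
tcp_pos: [540.7, 34.3, 68.6]
tcp_rot: [[0.0, -0.113, 0.994], [0.0, 0.994, 0.113], [-1.0, 0.0, 0.0]]
force: [-0.4, 0.2, -0.7]
opening: 0.453
time: 9.2
tcp_pos: [541.1, 31.3, 68.6]
tcp_rot: [[-0.0, -0.112, 0.994], [0.0, 0.994, 0.112], [-1.0, 0.0, -0.0]]
force: [0.2, 0.4, -0.1]
opening: 0.45
time: 9.45
tcp_pos: [541.6, 28.9, 68.7]
tcp_rot: [[0.0, -0.113, 0.994], [0.001, 0.994, 0.113], [-1.0, 0.001, 0.001]]
force: [0.8, 2.8, -0.7]
opening: 0.45
time: 9.7
tcp_pos: [542.8, 28.0, 69.1]
tcp_rot: [[0.002, -0.114, 0.993], [0.004, 0.993, 0.114], [-1.0, 0.003, 0.003]]
force: [3.0, 6.8, -0.7]
opening: 0.45
```

```bash
python3 -m pendant '[[0,-0.2,0,0,0,0],[0,-0.1,0,0,0,0],[0,0,0,0,0,0]]'
python3 -m pendant '[[0,0.2,0,0,0,0],[0,0.2,0,0,0,0],[0,0.2,0,0,0,0],[0,0.2,0,0,0,0],[0,2,0,0,0,0],[-2,4,0,0,0,0],[-6,0,0,0,0,0],[-6,0,0,0,0,0]]' 1
python3 -m pendant '[[-6,0,0,0,0,0],[0,0,0,0,0,0]]'
python3 - <<'E'
from h import *
c=cap('wrist','w6');go((543,-15,67))
im=c['pixels'][210:330,180:320,::-1];cv2.imwrite('pics/w6c.png',cv2.resize(im,None,fx=5,fy=5,interpolation=cv2.INTER_CUBIC))
E
```

```text
time: 10.07
tcp_pos: [543.2, 27.7, 69.4]
tcp_rot: [[0.003, -0.116, 0.993], [0.009, 0.993, 0.116], [-1.0, 0.009, 0.004]]
force: [1.9, 17.0, 1.1]
opening: 0.453
time: 11.08
tcp_pos: [533.5, 92.5, 209.8]
tcp_rot: [[-0.001, -0.114, 0.993], [-0.0, 0.993, 0.114], [-1.0, 0.0, -0.001]]
force: [1.0, -0.2, 0.5]
opening: 0.996
time: 11.32
tcp_pos: [536.0, 92.4, 274.2]
tcp_rot: [[0.009, -0.113, 0.994], [0.002, 0.994, 0.113], [-1.0, 0.001, 0.009]]
force: [0.5, 0.3, -0.6]
opening: 1.003
tool shift cm [ 20.42 -10.74  -0.55] pos [535.3  92.1 271.2] zang 6.49 t 11.38 F [ 0.5  0.1 -0.6] op 0.999
```

View pics/w6c.png

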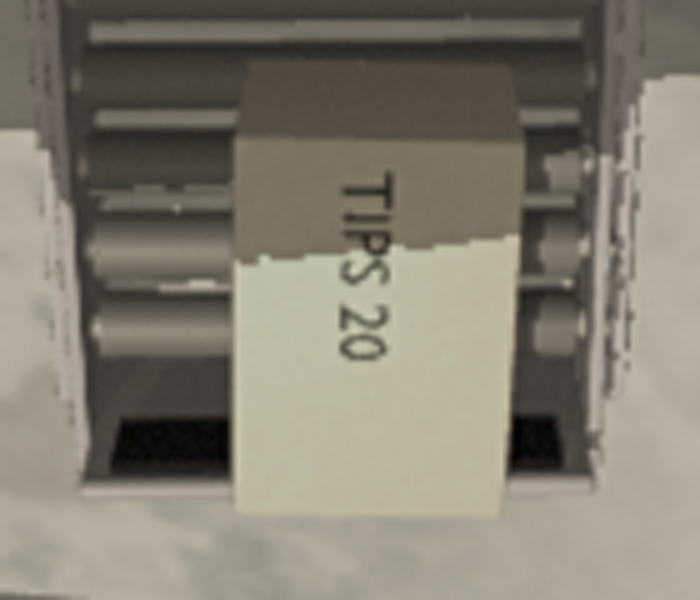

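Run:
```python
from h import *
c=load('w6'); 
g=lambda u,v,z: ray(c,(u/5+180-.4,v/5+210-.4),z)
a=np.radians(6.4); ey=np.array([-np.sin(a),np.cos(a),0]); ex=np.array([np.cos(a),np.sin(a),0])
P=[]
for n,u,v,z in [('cL',236,515,93),('cR',500,517,93),('rR',525,138,93),('rL',234,138,93),('stop1',160,477,73),('stop2',535,475,73)]:
    p=g(u,v,z);P.append(p);print(n,p.round(1),'along',(p@ey).round(1),'across',(p@ex).round(1))
m=np.mean(P[:4],0); print(m.round(1)); s=c['state']; R=s['tcp_rot']
for e in (P[3]-P[0],P[2]-P[1]): print('yaw',np.degrees(np.arctan2(-e[0],e[1])).round(1))
go((m[0],m[1],66))
```

```text
cL [523.9 -85.   93. ] along -142.9 across 511.2
cR [587. -79.  93.] along -143.9 across 574.5
rR [578.9  20.8  93. ] along -43.8 across 577.6
rL [515.2  14.   93. ] along -43.6 across 513.5
stop1 [503.8 -91.7  73. ] along -147.3 across 490.4
stop2 [597.8 -81.2  73. ] along -147.3 across 585.1
[551.2 -32.3  93. ]
yaw 5.1
yaw 4.6
tool shift cm [ 20.52 -12.55   0.07] pos [535.3  92.1 271.2] zang 6.49 t 11.38 F [ 0.5  0.1 -0.6] op 0.999
```

```bash
python3 -m pendant '[[0,-6,0.1,0,0,0],[0,-6,0.1,0,0,0],[3,-0.5,0,0,0,0],[5,0,0,0,0,0],[4,0,0,0,0,0],[0,0,0,0,0,0]]'
python3 - <<'E'
from h import *
c=cap('wrist','w7');go((551.2,-32.3,66))
E
```

```text
time: 12.12
tcp_pos: [547.2, -32.4, 144.2]
tcp_rot: [[-0.009, -0.113, 0.994], [0.001, 0.994, 0.113], [-1.0, 0.002, -0.009]]
force: [0.1, -0.2, 0.2]
opening: 1.0
tool shift cm [ 8.09 -0.02  0.28] pos [548.8 -32.5 146.9] zang 6.47 t 12.18 F [ 0.4 -0.2  1.2] op 0.999
```

View pics/w7.png

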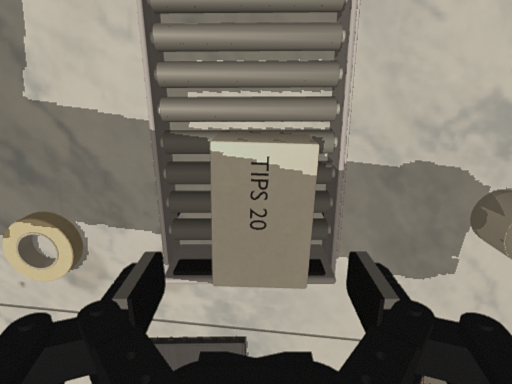

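```bash
python3 -m pendant '[[3,0,0.25,0,0,0],[3,0,0,0,0,0],[1.4,0,0,0,0,0],[0.5,0,0,0,0,0],[0,0,0,0,0,0]]'
python3 -m pendant '[[0,0,0,0,0,0],[0,0,0,0,0,0],[0,0,0,0,0,0]]' 0.65 40
python3 -m pendant '[[0,0,0,0,0,0],[0,0,0,0,0,0]]'
```

```text
time: 12.8
tcp_pos: [553.5, -32.7, 70.6]
tcp_rot: [[0.001, -0.113, 0.994], [-0.0, 0.994, 0.113], [-1.0, -0.0, 0.001]]
force: [-1.0, -0.6, -0.1]
opening: 0.998
time: 13.18
tcp_pos: [553.4, -32.8, 70.9]
tcp_rot: [[0.002, -0.112, 0.994], [-0.0, 0.994, 0.112], [-1.0, -0.0, 0.002]]
force: [-1.3, 0.7, 6.4]
opening: 0.751
time: 13.42
tcp_pos: [553.5, -32.9, 70.9]
tcp_rot: [[0.002, -0.112, 0.994], [-0.0, 0.994, 0.112], [-1.0, -0.0, 0.002]]
force: [-2.5, 0.6, 6.1]
opening: 0.755
```

```bash
python3 -m pendant '[[-1,0,0,0,0,0],[-2,0,0,0,0,0],[-3,0,0,0,0,0],[-4,0,0,0,0,0],[-4,0,0,0,0,0],[0,0,0,0,0,0]]' 0.5 50
python3 - <<'E'
from h import *
c=cap('wrist','w8');t=cap('top','t8');go((551.2,-32.3,66))
im=t['pixels'][190:250,180:340,::-1]; cv2.imwrite('pics/t8z.png',cv2.resize(im,None,fx=4.9,fy=4.9,interpolation=cv2.INTER_CUBIC))
E
```

```text
time: 14.18
tcp_pos: [554.4, -32.8, 213.2]
tcp_rot: [[0.006, -0.112, 0.994], [-0.0, 0.994, 0.112], [-1.0, -0.001, 0.006]]
force: [-0.2, 0.8, -3.2]
opening: 0.755
tool shift cm [14.33  0.06 -0.15] pos [552.7 -32.7 209.3] zang 6.46 t 14.28 F [-0.4 -0.5 -4. ] op 0.75
```

View pics/w8.png

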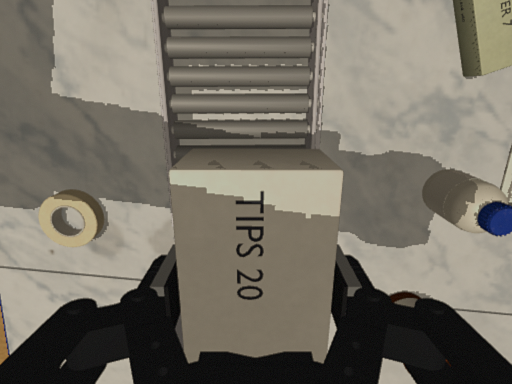

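View pics/t8z.png

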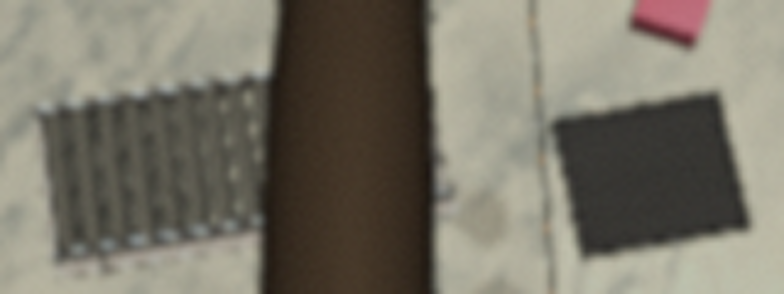

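```bash
python3 -m pendant '[[-1.2,-3.5,-0.7,0,0,0],[-1.2,-5.3,-1.1,0,0,0],[-1.2,-5.5,-1.1,0,0,0],[-1.2,-5.5,-1.1,0,0,0],[-1.2,-5.5,-1.1,0,0,0],[-1.2,-5.5,-1.1,0,0,0],[-1.2,-5.5,-1.1,0,0,0],[-0.6,-4,-1.1,0,0,0]]'
python3 -m pendant '[[0,0,0,0,0,0],[0,0,0,0,0,0],[0,0,0,0,0,0]]'
python3 - <<'E'
from h import *
c=cap('wrist','w9');t=cap('top','t9');s=cap('side','s9');go((497,-297,66))
cv2.imwrite('pics/w9z.png',cv2.resize(c['pixels'][:,:,::-1],(800,600)))
E
```

```text
time: 15.28
tcp_pos: [513.9, -444.8, 297.4]
tcp_rot: [[-0.002, -0.111, 0.994], [0.002, 0.994, 0.111], [-1.0, 0.002, -0.002]]
force: [1.6, 0.5, -3.2]
opening: 0.75
time: 15.65
tcp_pos: [514.9, -441.4, 298.9]
tcp_rot: [[-0.001, -0.114, 0.994], [0.001, 0.994, 0.114], [-1.0, 0.001, -0.001]]
force: [-0.1, 0.3, -2.2]
opening: 0.749
tool shift cm [23.38 14.56 -0.15] pos [ 515.  -441.5  299.8] zang 6.54 t 15.8 F [ 0.   0.5 -2.7] op 0.748
```

View pics/w9z.png

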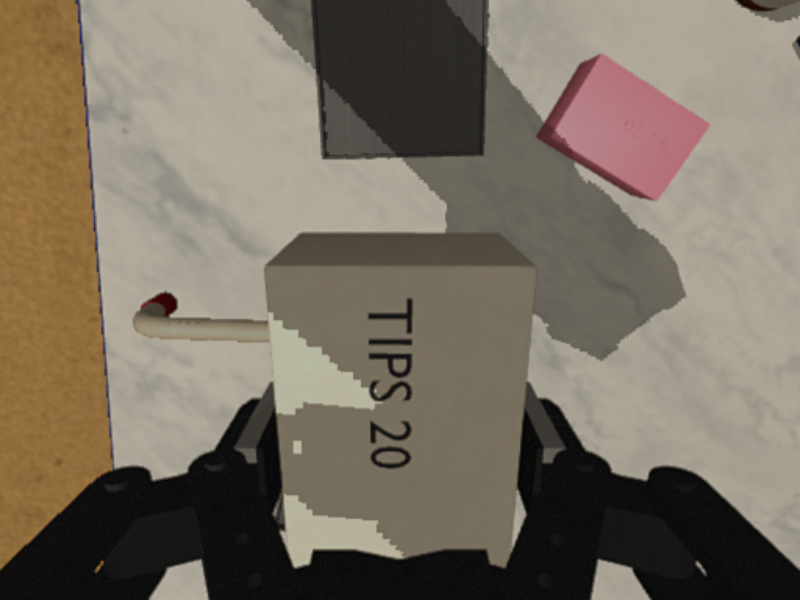

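View pics/t9.png

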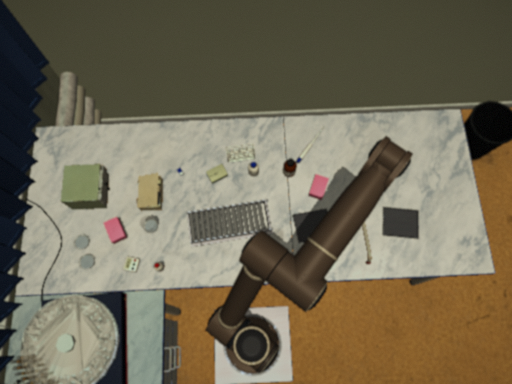

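View pics/s9.png

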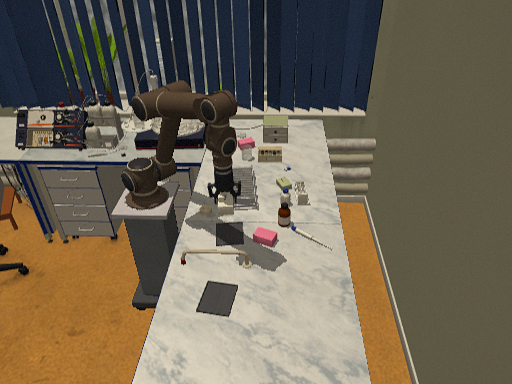

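Run:
```python
from h import *
c=load('w9'); s=.64
g=lambda u,v,z: ray(c,((u+.5)*s-.5,(v+.5)*s-.5),z)
A=g(323,158,9);B=g(484,156,9);C=g(313,0,10);D=g(490,0,10)
print('tray',[x[:2].round(1) for x in(A,B,C,D)],np.linalg.norm(B-A).round(1))
for e in (C-A,D-B): print('yaw',np.degrees(np.arctan2(-e[0],e[1])).round(2))
e=B-A;a=np.arctan2(e[1],e[0]);print('edge',np.degrees(a).round(2))
st=c['state'];z=st['tcp_pos'][2]
a=np.radians(6.9); print('centre',((A+B)/2+80*np.array([-np.sin(a),np.cos(a),0])).round(1))
for uv in [(266,267),(534,266)]:
    p=g(*uv,z+22); print('carton rear in tool', (st['tcp_rot'].T@(p-st['tcp_pos'])).round(1))
# top mask
t=load('top0');im=t['pixels'].astype(int); m=((im.max(2)<75)).astype(np.uint8); m[:195]=0;m[250:]=0;m[:,:285]=0;m[:,345:]=0
n,l,stt,_=cv2.connectedComponentsWithStats(m);k=1+stt[1:,4].argmax();ct=cv2.findContours((l==k).astype(np.uint8),0,1)[0][0]
P=np.array([ray(t,q[0],8)[:2] for q in ct],np.float32);r=cv2.minAreaRect(P);print('top rect',r)
d=load('side0');im=d['pixels'].astype(int); m=((im.max(2)<85)).astype(np.uint8); m[:218]=0;m[248:]=0;m[:,:212]=0;m[:,248:]=0
n,l,stt,_=cv2.connectedComponentsWithStats(m);k=1+stt[1:,4].argmax();ct=cv2.findContours((l==k).astype(np.uint8),0,1)[0][0]
P=np.array([ray(d,q[0],8)[:2] for q in ct],np.float32);r=cv2.minAreaRect(P);print('side rect',r)
```

```text
tray [array([ 445.3, -383.4]), array([ 577.3, -366.8]), array([ 430.5, -269.8]), array([ 563.1, -254.9])] 133.1
yaw 7.43
yaw 7.24
edge 7.13
centre [ 501.7 -295.7    9. ]
carton rear in tool [-21.9  49.9 -30.6]
carton rear in tool [-22.   50.   32.5]
top rect ((496.501953125, -295.8273010253906), (129.26193237304688, 153.69578552246094), 7.571972370147705)
side rect ((502.01507568359375, -302.0111389160156), (132.58680725097656, 164.2537078857422), 7.762215614318848)
```

```bash
python3 -m pendant '[[0,3.5,0,-0.8,0,0],[0,5.5,0,0,0,0],[2,5.2,0,0,0,0],[5,0,0,0,0,0],[5,0,0,0,0,0],[5,0,0,0,0,0],[4,0,0,0,0,0],[0,0,0,0,0,0]]'
python3 -m pendant '[[0,0,0,0,0,0],[0,0,0,0,0,0]]'
python3 - <<'E'
from h import *
go((499.7,-296.5,27.5));c=cap('wrist','w10');t=cap('top','t10');s=cap('side','s10')
im=s['pixels'][170:290,160:320,::-1]; cv2.imwrite('pics/s10z.png',cv2.resize(im,None,fx=4.9,fy=4.9,interpolation=cv2.INTER_CUBIC))
cv2.imwrite('pics/w10z.png',cv2.resize(c['pixels'][:,:,::-1],(800,600)))
E
```

```text
time: 16.8
tcp_pos: [495.1, -299.8, 86.8]
tcp_rot: [[-0.005, -0.127, 0.992], [0.003, 0.992, 0.127], [-1.0, 0.004, -0.005]]
force: [-0.9, 0.3, -2.7]
opening: 0.751
time: 17.05
tcp_pos: [498.6, -302.4, 92.2]
tcp_rot: [[0.004, -0.126, 0.992], [-0.002, 0.992, 0.126], [-1.0, -0.003, 0.003]]
force: [0.3, -0.2, -3.4]
opening: 0.749
tool shift cm [6.47 0.59 0.16] pos [ 498.6 -302.4   92.2] zang 7.27 t 17.05 F [ 0.3 -0.2 -3.4] op 0.749
```

View pics/s10z.png

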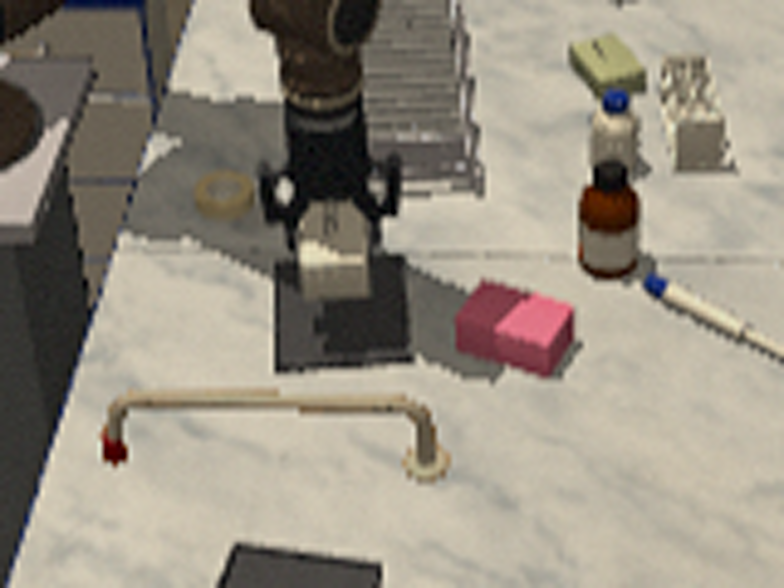

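View pics/w10z.png

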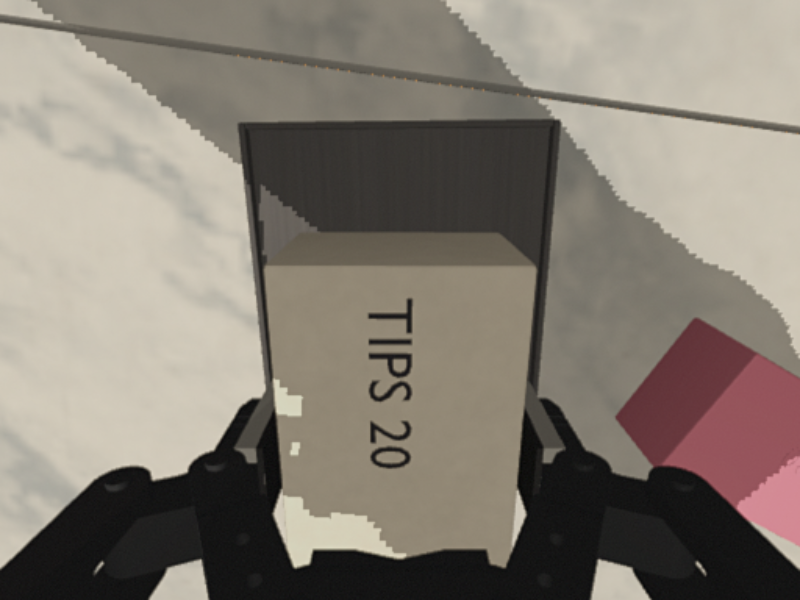

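Run:
```python
from h import *
c=load('w10'); s=.64
g=lambda u,v,z: ray(c,((u+.5)*s-.5,(v+.5)*s-.5),z)
A=g(239,122.5,10);B=g(560,120,10);C=g(268,384,10);D=g(535,384,10)
print(A.round(1),B.round(1),np.linalg.norm(B-A),C.round(1),D.round(1))
e=B-A;a=np.arctan2(e[1],e[0]);print('yaw',np.degrees(a))
for e in (A-C,B-D): print('yaw',np.degrees(np.arctan2(-e[0],e[1])).round(2))
a=np.radians(7.3);m=(A+B)/2-80*np.array([-np.sin(a),np.cos(a),0]);print('centre',m)
m[2]=27.5
st=c['state'];z=st['tcp_pos'][2]
for uv in [(265,267),(535,266)]:
    p=g(*uv,z+22); print('carton rear in tool', (st['tcp_rot'].T@(p-st['tcp_pos'])).round(1))
go(m)
```

```text
[ 423.2 -226.    10. ] [ 554.7 -208.5   10. ] 132.6114190241325 [ 440.3 -345.    10. ] [ 569.9 -328.9   10. ]
yaw 7.600024482146538
yaw 8.16
yaw 7.18
centre [ 499.12853205 -296.59206338   10.        ]
carton rear in tool [-22.2  49.9 -30.7]
carton rear in tool [-22.   50.   32.7]
tool shift cm [6.36 0.55 0.17] pos [ 498.  -302.2   91.1] zang 7.26 t 17.2 F [-0.1  0.4 -3. ] op 0.749
```

```bash
python3 -m pendant '[[1,0.3,0.1,-0.2,0,0],[2,0.3,0,0,0,0],[2,0,0,0,0,0],[0.8,0,0,0,0,0],[0,0,0,0,0,0],[0,0,0,0,0,0]]'
python3 - <<'E'
from h import *
go((499,-296.5,26))
E
```

```text
time: 17.95
tcp_pos: [498.0, -295.9, 32.3]
tcp_rot: [[0.001, -0.13, 0.992], [-0.001, 0.992, 0.13], [-1.0, -0.001, 0.001]]
force: [-0.2, 0.2, -3.3]
opening: 0.75
tool shift cm [ 0.63 -0.07  0.1 ] pos [ 498.  -295.9   32.3] zang 7.46 t 17.95 F [-0.2  0.2 -3.3] op 0.75
```

```bash
python3 -m pendant '[[0.3,-0.05,0.1,0,0,0],[0.2,0,0,0,0,0],[0,0,0,0,0,0]]'
python3 -m pendant '[[0.1,0,0,0,0,0],[0,0,0,0,0,0]]'
```

```text
time: 18.32
tcp_pos: [498.4, -295.9, 26.5]
tcp_rot: [[-0.0, -0.13, 0.992], [0.0, 0.992, 0.13], [-1.0, 0.0, -0.0]]
force: [-0.4, 0.1, -2.2]
opening: 0.749
time: 18.58
tcp_pos: [498.6, -296.0, 26.1]
tcp_rot: [[0.0, -0.13, 0.992], [-0.0, 0.992, 0.13], [-1.0, -0.0, 0.0]]
force: [-1.6, 0.7, 3.0]
opening: 0.75
```

```bash
python3 -m pendant '[[0,0,0,0,0,0],[0,0,0,0,0,0],[0,0,0,0,0,0],[0,0,0,0,0,0],[-1,0,0,0,0,0],[-2,0,0,0,0,0],[-4,0,0,0,0,0],[-5,0,0,0,0,0]]' 1
python3 -m pendant '[[-6,0,0,0,0,0],[-2,-5,0,0,0,0],[0,-2,0,0,0,0],[0,0,0,0,0,0],[0,0,0,0,0,0]]'
python3 - <<'E'
from h import *
go((499,-296.5,26));c=cap('wrist','w11');t=cap('top','t11');s=cap('side','s11')
im=s['pixels'][170:290,160:320,::-1]; cv2.imwrite('pics/s11z.png',cv2.resize(im,None,fx=4.9,fy=4.9,interpolation=cv2.INTER_CUBIC))
cv2.imwrite('pics/w11z.png',cv2.resize(c['pixels'][:,:,::-1],(800,600)))
E
```

```text
time: 19.58
tcp_pos: [498.0, -295.7, 146.6]
tcp_rot: [[-0.001, -0.13, 0.992], [0.001, 0.992, 0.13], [-1.0, 0.001, -0.001]]
force: [0.9, -0.5, 0.9]
opening: 0.996
time: 20.2
tcp_pos: [507.0, -364.5, 224.3]
tcp_rot: [[-0.002, -0.13, 0.992], [0.002, 0.992, 0.13], [-1.0, 0.002, -0.002]]
force: [-0.2, -0.6, -0.2]
opening: 0.997
tool shift cm [19.85  6.8   0.12] pos [ 507.  -364.5  224.3] zang 7.46 t 20.2 F [-0.2 -0.6 -0.2] op 0.997
```

View pics/s11z.png

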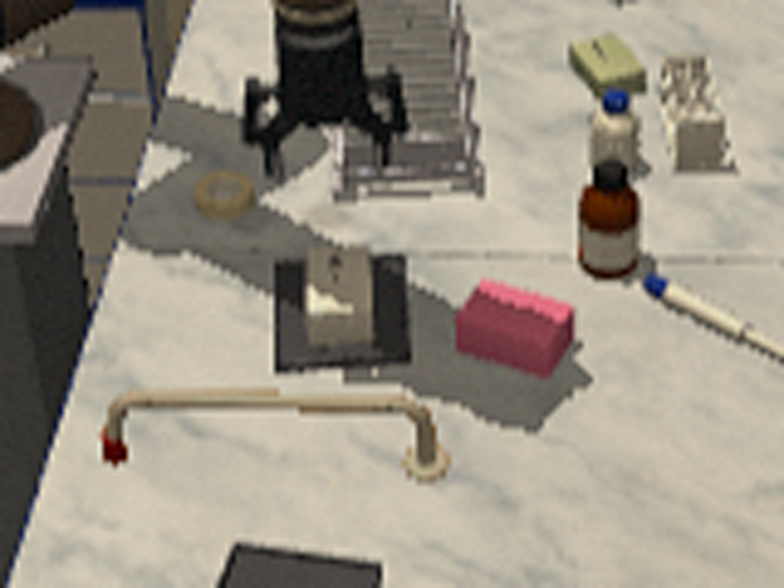

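View pics/w11z.png

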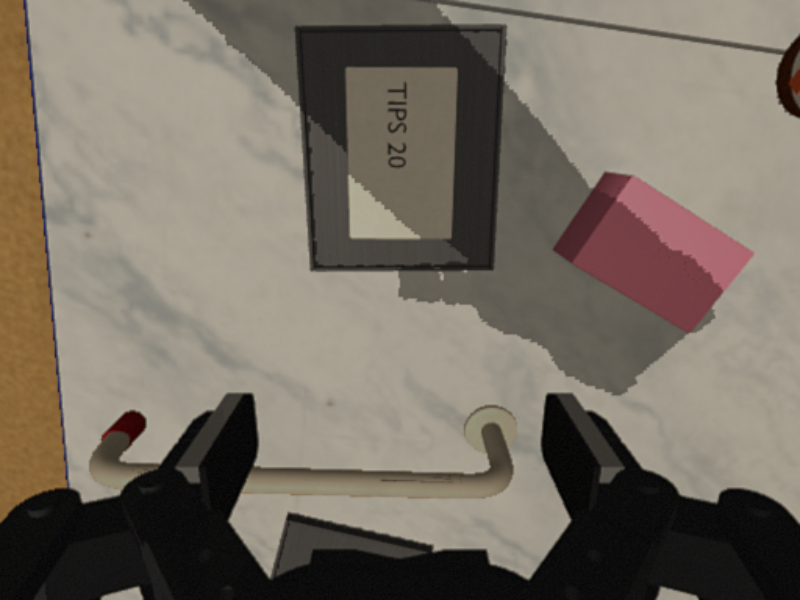

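Run:
```python
from h import *
c=load('w11'); s=.64
g=lambda u,v,z: ray(c,((u+.5)*s-.5,(v+.5)*s-.5),z)
T=np.array([g(*q,10) for q in [(296,26),(506,26),(494,270),(311,270)]])
P=np.array([g(*q,48) for q in [(345,67),(458,67),(452,240),(350,240)]])
for n,X in(('tray',T),('carton',P)):
    print(n,X.mean(0).round(1),'sides',np.linalg.norm(X-np.roll(X,-1,0),axis=1).round(1),'yaw',[np.degrees(np.arctan2(-(X[a]-X[b])[0],(X[a]-X[b])[1])).round(1) for a,b in((0,3),(1,2))],np.degrees(np.arctan2(*(X[1]-X[0])[[1,0]])).round(1))
d=P.mean(0)-T.mean(0);print('offset',(c['state']['tcp_rot'].T@d).round(1))
```

```text
tray [ 500.2 -296.2   10. ] sides [132.4 158.3 133.3 158.4] yaw [np.float64(7.7), np.float64(8.0)] 7.3
carton [ 499.7 -295.9   48. ] sides [ 65.  100.4  65.  100.5] yaw [np.float64(7.3), np.float64(7.3)] 7.4
offset [-38.    0.4  -0.5]
```

View pics/t11.png

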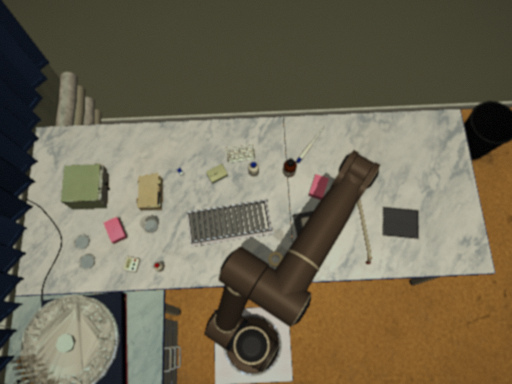

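The carton is centred to within 1 mm and parallel to the tray. The green carton hasn't moved, and the gripper is clear of everything.

Run:
```python
from rig import manip
print(manip.close_job())
```

```text
the job is handed in; nothing more can be done
None
```

The white carton is lying flat in the middle of the near dark tray. I let go of it, and the job was handed in at about 20.4 s.

**Rolling:** I pushed the carton along the rollers with both half-closed fingers behind it. After the first push the camera showed it about 2° out of line with the stop. I pushed again with about 17 N until it was square against the stop. The wrist camera still put the carton's front 3–4 mm short of the stop face. I relied on the contact force and the squaring-up, and treated that gap as camera error.

**Placing:** I gripped it across its 65 mm width, lifted it off, carried it to the tray and lowered it until the force reading showed it touching the floor. After letting go, the wrist camera put the carton's centre within about 1 mm of the tray's centre. Its long sides were within about 0.5° of the tray's.

**Other checks:** In the last pictures the gripper was clear of everything. The green carton showed no visible movement in the top view; I didn't measure it again. The highest force I read was about 17 N.

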